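# Sort the brass stock at the jeweller's bench

### The arm

A 6-joint arm with a two-finger parallel gripper is mounted at the origin on the work surface. World frame = base frame: x ahead of the robot, y to its left, z up, the work surface at z = 0. Lengths are in m, angles in rad, forces in N, time in s.
With the tool pointing down it reaches from about 0.375 to 0.975 m from the base axis. Payload 3.8 kg.
Tool frame: the origin (TCP) lies at the very end of the fingers, on their centre line; the grasp point (between the pads) lies 19 mm behind it; z points along the fingers, y is the line along which they close (so a half turn about z gives the same grasp; the last joint's range is limited). The gripper opens to 85 mm and grips with 20 to 120 N. Pads are 22 mm wide; open, the fingers measure 114 mm over their backs; the gripper's body (76 mm by 85 mm) begins 54 mm behind the grasp point. The pads swing forward as they close: fully open they stand 13 mm farther back than shut.
Start: joints at [-1.263, 0.264, 1.604, -0, 1.274, -0.037], TCP at [0.228, -0.635, 0.231] pointing down, gripper open.
Joint ranges: [-2.63, 2.63], [-0.94, 2.18], [0.31, 2.57], [-1.31, 4.45], [0, 2.66], [-2.55, 2.55]. Speed limits (rad/s): [2.57, 2.57, 3.14, 3.14, 3.14, 3.14].

### API

Orientations are given as a rotation vector (axis times angle).
In Python, from station import ctrl gives the robot as it stands.
- The arm moves only by the tool drive_tool, never from a script. Its argument "steps" is a list of rows, each a list of 3 entries, a list of its own where there are three numbers: the shift along the tool's x, y, z in cm, then the turn about the tool's z in degrees, then the opening, from -1 (shut) to 1 (fully open). A call has exactly 10 rows; each row shifts and turns the commanded pose from where the row before left it, along the tool's axes as they then stand; what a row does not reach is not made up. A row lasts 1/12 s, in which the tool goes at most 41.7 mm and 7.16 degrees, less where a joint would pass 70% of its speed; a pose out of reach is approached as far as the arm can. A call with a gripper value outside its range is refused whole. The fingers move at their own pace and stop on an object; the grip force is fixed at half the most. Time passes only in rows, so rows that do not move let the fingers close, or fill a call up. It gives the time, the measured TCP pose, the force, the opening and the grip force at its end, in the units of the state.
- ctrl.get_obs(): the state, without advancing time (a new reading comes with each control period).
- ctrl.camera(name): name is "scene" or "top"; returns a dict with "img" (400x640x3 uint8, red, green, blue), "camera_matrix" (3x3 intrinsics, pixels), "origin" and "attitude" of the camera in the world. Camera axes: x right, y up, looking along -z (the intrinsics and any distortion apply to the point x, -y, -z); pixel columns grow to the right and rows downward; lengths in m; the calibration is good to about 2 mm. A picture is of the moment at which its call begins. There is no depth.
- ctrl.hand_in(): hands the job in; it is judged then, once.
The state is a dict: "clock": time; "joint_pos": joint angles; "qvel": joint speeds; "effort": joint torques, N m; "eef_pos": TCP position; "ee_rot": TCP orientation; "ft_force": force on the tool from outside, world axes, zero at the start; "ft_torque": the same for the moment, N m; "width": finger opening in m; "grip_force": force on a finger pad.
Only numpy, scipy, OpenCV 4.12 (cv2) and the standard library are available. Lean on these libraries where they do the work, as an engineer would, in place of code of your own. Each camera call takes 0.05 s, during which the arm holds its last target. There are 200 camera calls.

### The job

Sort the five loose brass pieces into the wooden trays, each into the tray whose fixed steel sample shows its shape: rings with rings, squares with squares, the bar in the bar tray. In the ring tray and the square tray the larger piece goes in the wide bay and the smaller one in the narrow bay. Set each piece down gently, never letting it fall, so that it lies flat on the tray's floor, and leave the steel block and the glass jar where they stand.

Things in the scene. Friction and masses are not known exactly. Their poses are not given: they have to be found in the camera images.
- ring_large: Loose brass ring, the larger of two: 42 mm outside, 28 mm hole, 14 mm high, lying flat. Origin: centre of its underside; z along its axis, up.
- ring_small: Loose brass ring, the smaller of two: 26 mm outside, 16 mm hole, 14 mm high, lying flat. Origin: centre of its underside; z along its axis, up.
- square_large: Loose solid brass square blank, the larger of two: 42 by 42 mm, 14 mm high, lying flat. Origin: centre of its underside; x and y square to its sides, z up.
- square_small: Loose solid brass square blank, the smaller of two: 25 by 25 mm, 14 mm high, lying flat. Origin: centre of its underside; x and y square to its sides, z up.
- bar: Loose solid brass bar: 80 mm long (its x), 16 mm wide (its y), 14 mm high, lying flat. Origin: centre of its underside; z up.
- tray_rings: Fixed wooden open tray, 108 (x) by 140 (y) by 16 mm high, walls and floor 4 mm. Origin: centre of underside, z up, x away from robot. Black ledge beyond its +x wall, rim-high, 40 by 64 mm, with a fixed 3 mm steel sample: a 28 mm ring. Rim-high divider makes two bays, each 100 mm in x: wide from y = -66 to +14 mm (80 mm, middle at -26), narrow from y = +18 to +66 mm (48 mm, middle at +42).
- tray_squares: Fixed wooden open tray, 108 (x) by 140 (y) by 16 mm high, walls and floor 4 mm. Origin: centre of underside, z up, x away from robot. Black ledge beyond its +x wall, rim-high, 40 by 64 mm, with a fixed 3 mm steel sample: a 25 mm square. Rim-high divider makes two bays, each 100 mm in x: wide from y = -14 to +66 mm (80 mm, middle at +26), narrow from y = -66 to -18 mm (48 mm, middle at -42).
- tray_bar: Fixed wooden open tray, 108 (x) by 140 (y) by 16 mm high, walls and floor 4 mm. Origin: centre of underside, z up, x away from robot. Black ledge beyond its +x wall, rim-high, 40 by 64 mm, with a fixed 3 mm steel sample: a 10 by 56 mm strip. No divider: inside it is 100 (x) by 132 (y) mm, its middle at the origin.
- bench_block: Bystander: dark steel block 85 by 85 by 18 mm, 1 kg, loose on the bench. Origin: centre of its underside.
- jar: Bystander: closed glass jar with a steel cap, 52 mm across and 75 mm high, loose on the bench. Origin: centre of its underside.

How it is judged:
At the end, for the whole second after the job is handed in: Every piece rests (under 0.02 m/s) flat (within 0.12 rad, same side up) on its tray's floor, underside under 8 mm above the bench: large ring and large square in the wide bays, small ones in the narrow bays of the ring and square trays, the bar (centre over 4 mm inside the walls) in the bar tray (x of ring_large in the frame of tray_rings between -0.036 and 0.036 m and y of ring_large in the frame of tray_rings between -0.049 and -0.003 m and z of ring_large in the frame of tray_rings between 0 and 0.008 m and angle between each of ring_large, ring_small, square_large, square_small, bar's own z axis and vertical below 0.12 rad and linear speed of each of ring_large, ring_small, square_large, square_small, bar below 0.02 m/s and x of ring_small in the frame of tray_rings between -0.041 and 0.041 m and y of ring_small in the frame of tray_rings between 0.027 and 0.057 m and z of ring_small in the frame of tray_rings between 0 and 0.008 m and x of square_large in the frame of tray_squares between -0.036 and 0.036 m and y of square_large in the frame of tray_squares between 0.003 and 0.049 m and z of square_large in the frame of tray_squares between 0 and 0.008 m and x of square_small in the frame of tray_squares between -0.041 and 0.041 m and y of square_small in the frame of tray_squares between -0.057 and -0.027 m and z of square_small in the frame of tray_squares between 0 and 0.008 m and x of bar in the frame of tray_bar between -0.046 and 0.046 m and y of bar in the frame of tray_bar between -0.062 and 0.062 m and z of bar in the frame of tray_bar between 0 and 0.008 m); the robot touches nothing.
It fails at once if the steel block is shifted by more than 15 mm (distance of bench_block from where it was at the start of the episode above 0.015 m).
It fails at once if the glass jar is shifted by more than 15 mm (distance of jar from where it was at the start of the episode above 0.015 m).
It fails at once if a brass piece is dropped or thrown (moves faster than 0.7 m/s, a fall of some 25 mm, with the fingers off it) ((linear speed of ring_large above 0.7 m/s and contact force between the fingers and ring_large below 0.05 N) or (linear speed of ring_small above 0.7 m/s and contact force between the fingers and ring_small below 0.05 N) or (linear speed of square_large above 0.7 m/s and contact force between the fingers and square_large below 0.05 N) or (linear speed of square_small above 0.7 m/s and contact force between the fingers and square_small below 0.05 N) or (linear speed of bar above 0.7 m/s and contact force between the fingers and bar below 0.05 N)).
It also fails if it takes over 96 s, if anything falls off the work surface, if the arm or the gripper's body presses on something with over 40 N, if the wrist force passes 120 N, or if a joint passes its speed limit or range.

## Working session

There is one attempt and no reset: what is moved stays moved. The work goes in short steps, Python scripts to look and compute and a tool call to move; the robot and the scene stay as the last step left them, time stands still between calls to the robot, and variables do not carry over. Pictures are saved under pics/ and viewed, at most 14 in all, crops included, and the job is handed in when it is done.

Besides the shell and the picture viewer there is one more tool, called after "Emit:" in YAML: its name, and indented under it one key for each argument. drive_tool: Moves the arm, as the interface text tells. Its arguments: {"type":"object","properties":{"steps":{"type":"array"}},"required":["steps"]}

```bash
mkdir -p pics
python3 - <<'E'
from station import ctrl
import cv2
print(ctrl.get_obs())
for n in("top","scene"):
    c=ctrl.camera(n); cv2.imwrite(f"pics/{n}0.png",c["img"][:,:,::-1]); print(n,c["camera_matrix"],c["origin"],c["attitude"],[k for k in c])
E
```

```text
{'clock': 0.0, 'joint_pos': array([-1.26288854e+00,  2.64792494e-01,  1.60538414e+00, -6.18614647e-06,
        1.27368993e+00, -3.68967975e-02]), 'qvel': array([-0.00020094, -0.00166546, -0.00106104,  0.00106599,  0.0004485 ,
        0.00068891]), 'effort': array([ 2.21355345e-03, -5.15109909e+01, -3.67311502e+01,  9.26087819e-05,
        1.29774614e-02,  7.59644678e-06]), 'eef_pos': array([ 0.2279345 , -0.63457157,  0.22993004]), 'ee_rot': array([-3.09280070e+00, -5.38555142e-01,  4.91375586e-04]), 'ft_force': array([-0.47954167,  0.45453339, -0.10030666]), 'ft_torque': array([ 0.02206468, -0.0215508 ,  0.00708141]), 'grip_force': 0.0, 'width': 0.08544005125201129}
top [[409.52961159   0.         320.3608051 ]
 [  0.         409.52961159 200.36366042]
 [  0.           0.           1.        ]] [0.28958828 0.01976091 1.2725729 ] [ 0.13983912 -0.14527535 -1.56054745] ['img', 'camera_matrix', 'origin', 'attitude']
scene [[415.88110103   0.         318.75360321]
 [  0.         415.88110103 199.36220298]
 [  0.           0.           1.        ]] [1.29776989 0.3655845  0.70240014] [0.59416126 0.90292129 1.84596786] ['img', 'camera_matrix', 'origin', 'attitude']
```

View pics/top0.png

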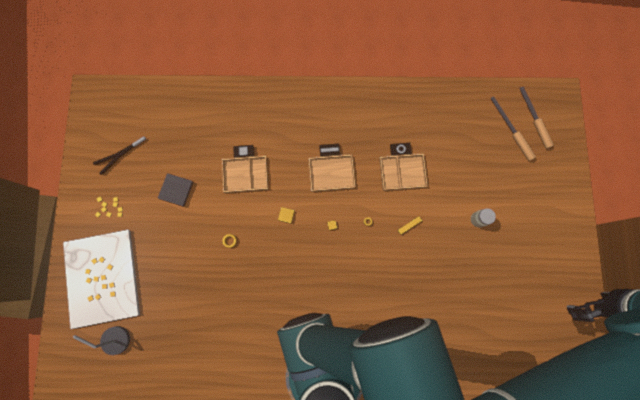

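View pics/scene0.png

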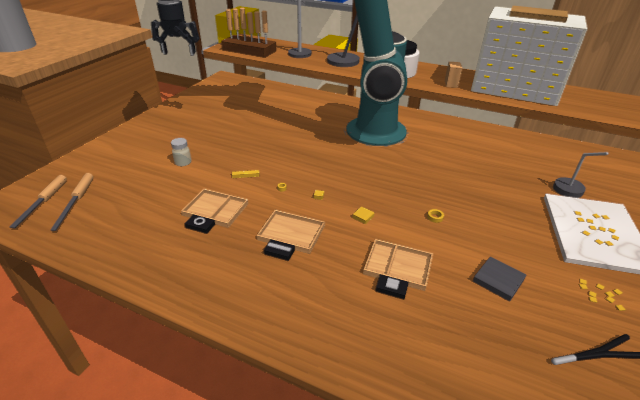

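The top view shows, left to right:
- **Trays:** squares tray (245,174), bar tray (332,173) and rings tray (404,172).
- **Pieces:** large ring (229,241), large square (287,215), small square (332,225), small ring (368,221) and bar (411,226).
- **Bystanders:** steel block (176,190) and jar (485,218).

The scene view shows the same pieces in the band of rows 170–220.

```bash
cat > h.py <<'E'
from station import ctrl
import cv2, numpy as np
from scipy.spatial.transform import Rotation as R
def cast(c,uv,z):
    uv=np.atleast_2d(np.asarray(uv,float)); K=c["camera_matrix"]
    d=np.c_[(uv[:,0]-K[0,2])/K[0,0],-(uv[:,1]-K[1,2])/K[1,1],-np.ones(len(uv))]
    d=R.from_rotvec(c["attitude"]).apply(d); o=np.array(c["origin"])
    return (o+d*((z-o[2])/d[:,2])[:,None])[:,:2]
def blobs(c,lo,hi,win,amin,s=4):
    x0,y0,x1,y1=win; im=cv2.resize(c["img"][y0:y1,x0:x1],None,fx=s,fy=s,interpolation=cv2.INTER_CUBIC)
    m=cv2.inRange(cv2.cvtColor(im,cv2.COLOR_RGB2HSV),lo,hi)
    cs,_=cv2.findContours(m,cv2.RETR_EXTERNAL,cv2.CHAIN_APPROX_NONE)
    return [((k[:,0,:]+.5)/s-.5+[x0,y0]) for k in cs if cv2.contourArea(k)>amin*s*s]
def report(c,bl,z):
    for b in bl:
        p=cast(c,b,z).astype(np.float32)*1000
        r=cv2.minAreaRect(p); M=cv2.moments(p.reshape(-1,1,2))
        print("px",b.mean(0).round(),"cen mm",np.round([M['m10']/M['m00'],M['m01']/M['m00']],1),"rect",np.round(r[0],1),np.round(r[1],1),round(r[2],1))
BR=((20,120,110),(32,255,255))
E
python3 - <<'E'
from h import *
t=ctrl.camera("top"); s=ctrl.camera("scene")
for c,p in((t,(229,234)),(t,(287,215)),(t,(235,185)),(t,(420,165)),(t,(430,240)),(s,(363,215)),(s,(300,240))):
    print(p,cv2.cvtColor(c["img"][p[1]:p[1]+1,p[0]:p[0]+1],cv2.COLOR_RGB2HSV)[0,0])
print("top"); report(t,blobs(t,*BR,(205,195,440,260),15),.012)
print("scene"); report(s,blobs(s,*BR,(215,160,460,235),15),.010)
print("trays");report(t,blobs(t,(5,40,165),(20,170,255),(210,150,440,200),150),.016)
report(s,blobs(s,(5,40,165),(20,170,255),(170,180,450,290),150),.016)
E
```

```text
(229, 234) [ 19 173 186]
(287, 215) [ 20 173 211]
(235, 185) [ 14 129 210]
(420, 165) [ 14 131 211]
(430, 240) [ 13 166 154]
(363, 215) [ 21 201 225]
(300, 240) [ 16 135 232]
top
px [229. 240.] cen mm [394.1 296.5] rect [394.3 296.1] [41.1 38.1] 76.4
px [332. 225.] cen mm [444.3 -20.6] rect [444.2 -20.5] [26.6 26. ] 17.2
px [410. 225.] cen mm [ 444.7 -260. ] rect [ 445.2 -260.6] [18.4 82.3] 33.2
px [286. 215.] cen mm [474.5 122.8] rect [474.3 122.6] [42.2 41.5] 78.6
scene
px [435. 215.] cen mm [399.4 298.5] rect [399.9 299.2] [52.5 41.2] 26.8
px [363. 215.] cen mm [480.1 125.8] rect [480.1 125.5] [48.9 53.4] 76.0
px [319. 194.] cen mm [450.5 -17. ] rect [450.9 -17.4] [39.3 27. ] 13.1
px [281. 186.] cen mm [ 462.5 -127.5] rect [ 462.3 -127.7] [39.3 23.6] 29.3
px [245. 174.] cen mm [ 452.2 -256.2] rect [ 452.5 -256.3] [35.2 79.5] 30.9
trays
px [318. 175.] cen mm [606.2 -15.8] rect [610.1  22.8] [112.1 221.2] 4.9
px [402. 170.] cen mm [ 610.7 -244.7] rect [ 616.9 -245.3] [110.5 140.2] 3.7
px [243. 176.] cen mm [600.5 253.6] rect [607.  268.8] [112.8 166.5] 4.8
px [400. 262.] cen mm [608. 259.] rect [608.2 258.8] [111.9 142.7] 5.1
px [292. 228.] cen mm [614.  -16.3] rect [614.3 -14.2] [112.1 147.1] 5.2
px [215. 205.] cen mm [ 618.8 -243.6] rect [ 619.2 -242. ] [112.8 145. ] 4.6
```

Emit:
drive_tool:
  steps:
    - [[3.3, -2.4, 0], 0, 1]
    - [[3.3, -2.4, 0], 0, 1]
    - [[3.3, -2.4, 0], 0, 1]
    - [[3.3, -2.4, 0], 0, 1]
    - [[3.3, -2.4, 0], 0, 1]
    - [[3.3, -2.4, 0], 0, 1]
    - [[3.3, -2.4, 0], 0, 1]
    - [[3.3, -2.4, 0], 0, 1]
    - [[3.3, -2.4, 0], 0, 1]
    - [[3.3, -2.4, 0], 0, 1]

```text
clock: 1.03
eef_pos: [0.4582, -0.296, 0.2313]
ee_rot: [3.095, 0.539, 0.0]
ft_force: [0.5, 0.2, 0.6]
width: 0.0855
grip_force: 0.0
```

Emit:
drive_tool:
  steps:
    - [[0, 0, 0], -7, 1]
    - [[0, 0, 0], -7, 1]
    - [[0, 0, 0], -7, 1]
    - [[0, 0, 0], -7, 1]
    - [[0, 0, 0], -7, 1]
    - [[0, 0, 0], -7, 1]
    - [[0, 0, 0], -7, 1]
    - [[0, 0, 0], -7, 1]
    - [[0, 0, 0], -7, 1]
    - [[0, 0, 0], -7, 1]

```text
clock: 1.87
eef_pos: [0.4575, -0.2977, 0.2311]
ee_rot: [-2.219, -2.223, 0.0]
ft_force: [-0.3, -0.2, -0.2]
width: 0.0855
grip_force: 0.0
```

```bash
cat >> h.py <<'E'
def go(x,y,yawx=None,z=None):
    "shift in tool axes (cm) AFTER the turn (deg about tool z) that brings tool x to world heading yawx"
    o=ctrl.get_obs(); r=R.from_rotvec(o["ee_rot"]); h=np.degrees(np.arctan2(*r.as_matrix()[1::-1,0]))
    t=0 if yawx is None else (h-yawx+180)%360-180
    r2=r*R.from_euler('z',t,degrees=True)
    d=np.array([x,y,o["eef_pos"][2] if z is None else z])-o["eef_pos"]
    print("t",round(o["clock"],2),"tcp",o["eef_pos"].round(4),"head",h.round(1),"tilt",r.as_matrix()[2].round(3),"w",round(o["width"],4),"turn",np.round(t,1),"shift cm",(r2.inv().apply(d)*100).round(2))
E
python3 - <<'E'
from h import *
go(.4447,-.2603,123.2,.12)
t=ctrl.camera("top"); report(t,blobs(t,(17,150,100),(32,255,255),(205,195,400,260),10),.012)
E
```

```text
t 1.87 tcp [ 0.4575 -0.2977  0.2311] head 90.1 tilt [ 0. -0. -1.] w 0.0855 turn -33.1 shift cm [ 3.82  0.98 11.11]
px [229. 240.] cen mm [394.6 296.1] rect [394.6 296.1] [43.  45.5] 0.3
px [332. 225.] cen mm [444.6 -20.1] rect [444.9 -20. ] [30.2 30.2] 11.1
px [368. 221.] cen mm [ 456.5 -130.9] rect [ 456.3 -130.8] [28.2 28.6] 35.6
px [286. 215.] cen mm [474.9 123.2] rect [474.8 123.2] [46.3 45.5] 77.4
```

Emit:
drive_tool:
  steps:
    - [[0, 0, 0], -6.6, 1]
    - [[0, 0, 0], -6.6, 1]
    - [[0, 0, 0], -6.6, 1]
    - [[0, 0, 0], -6.6, 1]
    - [[0, 0, 0], -6.7, 1]
    - [[1, 0.3, 2.5], 0, 1]
    - [[1, 0.3, 2.5], 0, 1]
    - [[1, 0.2, 3], 0, 1]
    - [[0.8, 0.2, 3], 0, 1]
    - [[0, 0, 0], 0, 1]

```text
clock: 2.75
eef_pos: [0.4401, -0.2563, 0.1147]
ee_rot: [-1.499, -2.746, -0.002]
ft_force: [-2.6, 0.9, -1.0]
width: 0.0857
grip_force: 0.0
```

Run:
```python
from h import *
go(.4447,-.2603,123.2,.004)
```

```text
t 2.75 tcp [ 0.4401 -0.2563  0.1147] head 122.8 tilt [ 0.012 -0.005 -1.   ] w 0.0857 turn -0.4 shift cm [-0.72  0.22 11.06]
```

Emit:
drive_tool:
  steps:
    - [[0, 0, 2], 0, 1]
    - [[0, 0, 2], 0, 1]
    - [[0, 0, 1.5], 0, 1]
    - [[0, 0, 1.5], 0, 1]
    - [[0, 0, 1], 0, 1]
    - [[0, 0, 0.5], 0, 1]
    - [[0, 0, 0], 0, 1]
    - [[0, 0, 0], 0, 1]
    - [[0, 0, 0], 0, 1]
    - [[0, 0, 0], 0, 1]

```text
clock: 3.58
eef_pos: [0.4463, -0.2611, 0.0375]
ee_rot: [1.502, 2.757, -0.0]
ft_force: [-0.1, 0.1, -0.6]
width: 0.0855
grip_force: 0.0
```

Run:
```python
from h import *
go(.4447,-.2603,123.2,.004)
```

```text
t 3.58 tcp [ 0.4463 -0.2611  0.0375] head 122.8 tilt [-0.002  0.001 -1.   ] w 0.0855 turn -0.4 shift cm [ 0.16 -0.09  3.35]
```

Emit:
drive_tool:
  steps:
    - [[0.1, -0.1, 1], 0, 1]
    - [[0, 0, 1], 0, 1]
    - [[0, 0, 0.9], 0, 1]
    - [[0, 0, 0.4], 0, 1]
    - [[0, 0, 0], 0, 1]
    - [[0, 0, 0], 0, -1]
    - [[0, 0, 0], 0, -1]
    - [[0, 0, 0], 0, -1]
    - [[0, 0, 0], 0, -1]
    - [[0, 0, 0], 0, -1]

```text
clock: 4.42
eef_pos: [0.4444, -0.2604, 0.0037]
ee_rot: [1.502, 2.758, -0.0]
ft_force: [1.2, -0.3, 0.0]
width: 0.0254
grip_force: 0.0
```

Emit:
drive_tool:
  steps:
    - [[0, 0, 0], 0, -1]
    - [[0, 0, 0], 0, -1]
    - [[0, 0, 0], 0, -1]
    - [[0, 0, -0.5], 0, -1]
    - [[0, 0, -1], 0, -1]
    - [[0, 0, -1.5], 0, -1]
    - [[0, 0, -2], 0, -1]
    - [[0, 0, -2], 0, -1]
    - [[0, 0, -1], 0, -1]
    - [[0, 0, 0], 0, -1]

```text
clock: 5.25
eef_pos: [0.446, -0.2615, 0.0865]
ee_rot: [1.5, 2.754, -0.001]
ft_force: [0.4, -0.9, -0.8]
width: 0.0142
grip_force: 59.6
```

Run:
```python
from h import *
go(.613,-.015,95)
```

```text
t 5.25 tcp [ 0.446  -0.2615  0.0865] head 122.9 tilt [-0.005  0.002 -1.   ] w 0.0142 turn 27.9 shift cm [23.1  18.79  0.  ]
```

Emit:
drive_tool:
  steps:
    - [[0, 0, 0], 7, -1]
    - [[0, 0, 0], 7, -1]
    - [[0, 0, 0], 7, -1]
    - [[0, 0, 0], 7, -1]
    - [[2, 1.6, 0], 0, -1]
    - [[2.8, 2.3, 0], 0, -1]
    - [[2.8, 2.3, 0], 0, -1]
    - [[2.8, 2.3, 0], 0, -1]
    - [[2.8, 2.3, 0], 0, -1]
    - [[2.8, 2.3, 0], 0, -1]

```text
clock: 6.08
eef_pos: [0.5607, -0.088, 0.0819]
ee_rot: [-2.124, -2.312, 0.002]
ft_force: [1.3, -0.7, -1.7]
width: 0.014
grip_force: 59.6
```

Emit:
drive_tool:
  steps:
    - [[2.8, 2.3, 0], 0, -1]
    - [[2.4, 1.9, 0], 0, -1]
    - [[1.4, 1, 0], 0, -1]
    - [[0.5, 0.5, 0], 0, -1]
    - [[0, 0, 1.5], 0, -1]
    - [[0, 0, 1.5], 0, -1]
    - [[0, 0, 1], 0, -1]
    - [[0, 0, 0], 0, -1]
    - [[0, 0, 0], 0, -1]
    - [[0, 0, 0], 0, -1]

```text
clock: 6.92
eef_pos: [0.6118, -0.0147, 0.0435]
ee_rot: [2.126, 2.313, -0.0]
ft_force: [0.5, -0.5, -1.9]
width: 0.0141
grip_force: 59.6
```

Run:
```python
from h import *
go(.613,-.015,95,.008)
s=ctrl.camera("scene"); cv2.imwrite("pics/s1.png",cv2.resize(s["img"][130:300,170:450,::-1],None,fx=2.8,fy=2.8))
```

```text
t 6.92 tcp [ 0.6118 -0.0147  0.0435] head 94.8 tilt [-0.  0. -1.] w 0.0141 turn -0.2 shift cm [-0.04  0.12  3.55]
```

View pics/s1.png

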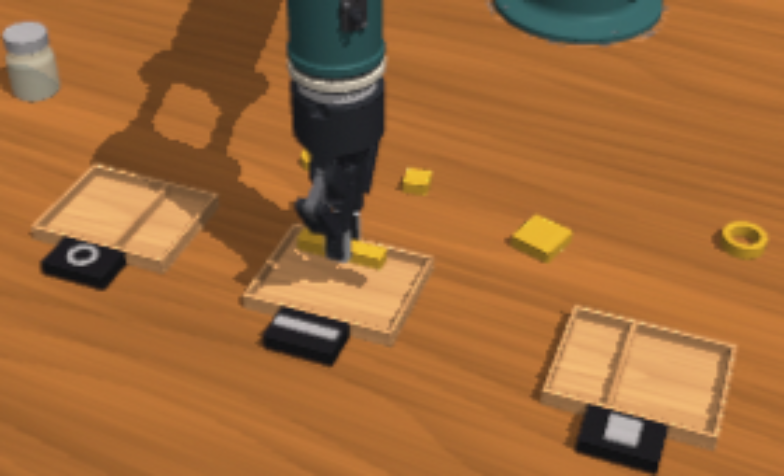

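The bar is held level over the bar tray, at crop (340,250). The other pieces haven't moved.

Emit:
drive_tool:
  steps:
    - [[0, 0.1, 1], 0, -1]
    - [[0, 0, 1], 0, -1]
    - [[0, 0, 0.8], 0, -1]
    - [[0, 0, 0.4], 0, -1]
    - [[0, 0, 0.3], 0, -1]
    - [[0, 0, 0.05], 0, -1]
    - [[0, 0, 0], 0, -1]
    - [[0, 0, 0], 0, -1]
    - [[0, 0, 0], 0, -1]
    - [[0, 0, 0], 0, -0.8]

```text
clock: 7.8
eef_pos: [0.6126, -0.014, 0.0079]
ee_rot: [-2.125, -2.313, 0.0]
ft_force: [-2.2, 1.2, 3.7]
width: 0.0142
grip_force: 60.2
```

Emit:
drive_tool:
  steps:
    - [[0, 0, 0], 0, -0.4]
    - [[0, 0, 0], 0, -0.1]
    - [[0, 0, 0], 0, -0.1]
    - [[0, 0, 0], 0, -0.1]
    - [[0, 0, -1], 0, -0.1]
    - [[0, 0, -1.5], 0, -0.1]
    - [[0, 0, -2], 0, 0.2]
    - [[0, 0, -2], 0, 1]
    - [[0, 0, -1.5], 0, 1]
    - [[0, 0, 0], 0, 1]

```text
clock: 8.63
eef_pos: [0.6162, -0.0143, 0.0928]
ee_rot: [2.121, 2.309, 0.008]
ft_force: [0.5, 0.4, 0.3]
width: 0.0842
grip_force: 0.0
```

Run:
```python
from h import *
go(.4562,-.1308,90)
go(.4445,-.0203,107.2)
```

```text
t 8.63 tcp [ 0.6162 -0.0143  0.0928] head 94.9 tilt [-0.001  0.008 -1.   ] w 0.0842 turn 4.9 shift cm [-11.65 -16.    -0.12]
t 8.63 tcp [ 0.6162 -0.0143  0.0928] head 94.9 tilt [-0.001  0.008 -1.   ] w 0.0842 turn -12.3 shift cm [  4.5  -16.58  -0.14]
```

Emit:
drive_tool:
  steps:
    - [[-1, -1.6, 0], 0, 1]
    - [[-2, -3.2, 0], 0, 1]
    - [[-2, -3.4, 0], 0, 1]
    - [[-2, -3.4, 0], 0, 1]
    - [[-1.8, -3.2, 1], 0, 1]
    - [[-1.2, -1.6, 2], 0, 1]
    - [[-0.2, -0.5, 2], 0, 1]
    - [[0, 0, 1], 0, 1]
    - [[0, 0, 0], 0, 1]
    - [[0, 0, 0], 0, 1]

```text
clock: 9.47
eef_pos: [0.4531, -0.1297, 0.0274]
ee_rot: [-2.124, -2.313, 0.0]
ft_force: [-0.2, 0.1, 0.1]
width: 0.0859
grip_force: 0.0
```

Run:
```python
from h import *
go(.4562,-.1308,None,.004)
```

```text
t 9.47 tcp [ 0.4531 -0.1297  0.0274] head 94.9 tilt [ 0.001 -0.001 -1.   ] w 0.0859 turn 0 shift cm [-0.14  0.3   2.34]
```

Emit:
drive_tool:
  steps:
    - [[-0.1, 0.3, 0.5], 0, 1]
    - [[0, 0, 0.8], 0, 1]
    - [[0, 0, 0.7], 0, 1]
    - [[0, 0, 0.3], 0, 1]
    - [[0, 0, 0], 0, 1]
    - [[0, 0, 0], 0, -1]
    - [[0, 0, 0], 0, -1]
    - [[0, 0, 0], 0, -1]
    - [[0, 0, 0], 0, -1]
    - [[0, 0, 0], 0, -1]

```text
clock: 10.3
eef_pos: [0.4563, -0.1308, 0.0051]
ee_rot: [2.125, 2.313, 0.0]
ft_force: [-1.6, -0.2, 4.1]
width: 0.0253
grip_force: 7.3
```

Emit:
drive_tool:
  steps:
    - [[0, 0, 0], 0, -1]
    - [[0, 0, 0], 0, -1]
    - [[0, 0, 0], 0, -1]
    - [[0, 0, -0.5], 0, -1]
    - [[0, 0, -1], 0, -1]
    - [[0, 0, -1.5], 0, -1]
    - [[0, 0, -1.5], 0, -1]
    - [[0, 0, -1], 0, -1]
    - [[0, 0, 0], 0, -1]
    - [[0, 0, 0], 0, -1]

```text
clock: 11.13
eef_pos: [0.4568, -0.131, 0.0607]
ee_rot: [2.124, 2.312, 0.001]
ft_force: [0.3, 0.2, -0.6]
width: 0.0223
grip_force: 58.8
```

Run:
```python
from h import *
# ring tray centre (.6175,-.244) yaw 4.2deg, narrow bay +.042, take x a bit near
c=np.array([.6175,-.244]); a=np.radians(4.2); M=np.array([[np.cos(a),-np.sin(a)],[np.sin(a),np.cos(a)]])
for q in((0,.042),(0,-.026)): print(c+M@q)
p=c+M@(0,.042); go(*p,94.2,.008); go(*p,None,.008)
```

```text
[ 0.614424   -0.20211279]
[ 0.61940419 -0.26993018]
t 11.13 tcp [ 0.4568 -0.131   0.0607] head 94.9 tilt [-0.001  0.002 -1.   ] w 0.0223 turn 0.7 shift cm [-8.25 15.19  5.3 ]
t 11.13 tcp [ 0.4568 -0.131   0.0607] head 94.9 tilt [-0.001  0.002 -1.   ] w 0.0223 turn 0 shift cm [-8.42 15.09  5.3 ]
```

Emit:
drive_tool:
  steps:
    - [[-0.8, 1.5, 0], 0, -1]
    - [[-1.7, 3, 0], 0, -1]
    - [[-1.8, 3.2, 0], 0, -1]
    - [[-1.8, 3.2, 0], 0, -1]
    - [[-1.4, 2.7, 0], 0, -1]
    - [[-0.7, 1.2, 0], 0, -1]
    - [[-0.2, 0.3, 0], 0, -1]
    - [[0, 0, 1], 0, -1]
    - [[0, 0, 1.5], 0, -1]
    - [[0, 0, 0], 0, -1]

```text
clock: 11.97
eef_pos: [0.6091, -0.1999, 0.0301]
ee_rot: [-2.12, -2.308, 0.005]
ft_force: [-1.9, 0.5, -2.3]
width: 0.0225
grip_force: 58.9
```

Run:
```python
from h import *
go(.6144,-.2021,None,.0093)
s=ctrl.camera("scene"); cv2.imwrite("pics/s2.png",cv2.resize(s["img"][120:270,150:350,::-1],None,fx=4,fy=4))
```

```text
t 11.97 tcp [ 0.6091 -0.1999  0.0301] head 94.9 tilt [ 0.004 -0.008 -1.   ] w 0.0225 turn 0 shift cm [-0.28  0.53  2.07]
```

View pics/s2.png

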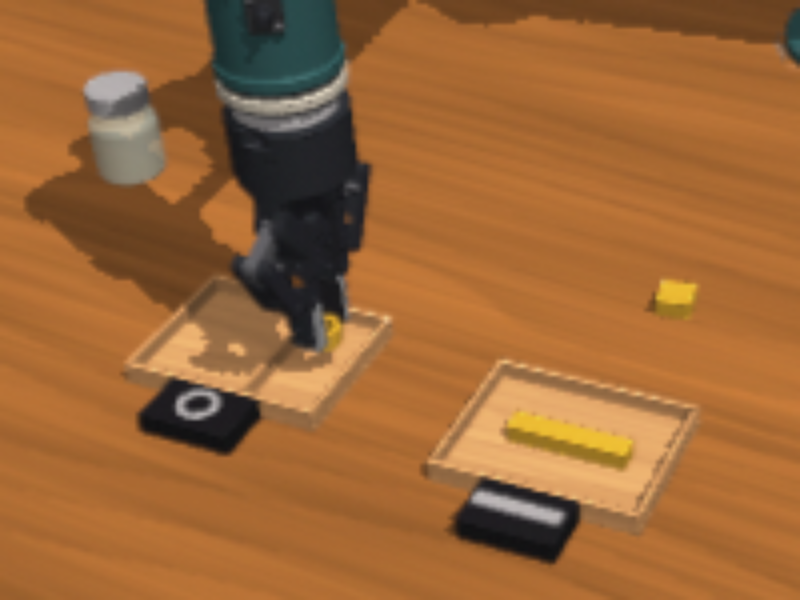

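The bar lies flat in its tray at crop (570,440). The small ring is between the fingers at (330,330), partly hidden, so I'll zoom in on it.

Emit:
drive_tool:
  steps:
    - [[0, 0, 0], 0, -1]
    - [[0, 0, 0], 0, -1]
    - [[0, 0, 0], 0, -1]
    - [[0, 0, 0], 0, -1]
    - [[0, 0, 0], 0, -1]
    - [[0, 0, 0], 0, -1]
    - [[0, 0, 0], 0, -1]
    - [[0, 0, 0], 0, -1]
    - [[0, 0, 0], 0, -1]
    - [[0, 0, 0], 0, -1]

```text
clock: 12.85
eef_pos: [0.6136, -0.2016, 0.0347]
ee_rot: [-2.125, -2.313, 0.0]
ft_force: [-1.0, -0.2, -0.9]
width: 0.023
grip_force: 58.9
```

Run:
```python
from h import *
go(.6144,-.2021,None,.0093)
s=ctrl.camera("scene"); cv2.imwrite("pics/s3.png",cv2.resize(s["img"][180:230,200:260,::-1],None,fx=10,fy=10,interpolation=cv2.INTER_CUBIC))
```

```text
t 12.85 tcp [ 0.6136 -0.2016  0.0347] head 94.9 tilt [ 0. -0. -1.] w 0.023 turn 0 shift cm [-0.05  0.07  2.54]
```

View pics/s3.png

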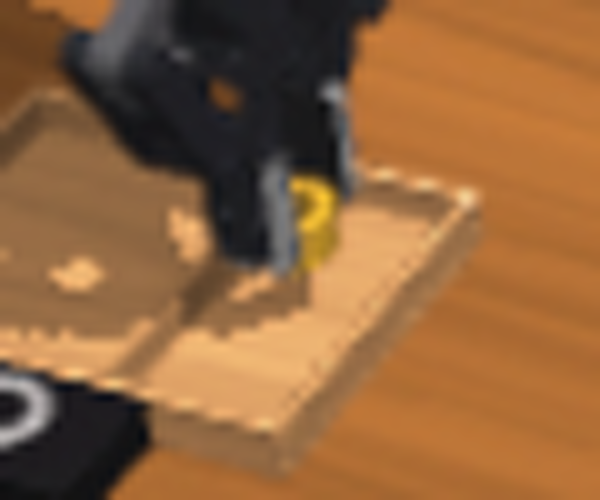

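The ring is upright and roughly level between the fingertips at (315,225), with its underside near tip level. I'll lower it gently.

Emit:
drive_tool:
  steps:
    - [[0, 0.1, 0.8], 0, -1]
    - [[0, 0, 0.7], 0, -1]
    - [[0, 0, 0.4], 0, -1]
    - [[0, 0, 0.3], 0, -1]
    - [[0, 0, 0.2], 0, -1]
    - [[0, 0, 0.1], 0, -1]
    - [[0, 0, 0], 0, -1]
    - [[0, 0, 0], 0, -1]
    - [[0, 0, 0], 0, -1]
    - [[0, 0, 0], 0, -1]

```text
clock: 13.73
eef_pos: [0.6149, -0.2017, 0.0099]
ee_rot: [2.125, 2.313, 0.0]
ft_force: [0.3, -0.2, -1.0]
width: 0.0228
grip_force: 58.9
```

Emit:
drive_tool:
  steps:
    - [[0, 0, 0], 0, -0.6]
    - [[0, 0, 0], 0, -0.1]
    - [[0, 0, 0], 0, 0.1]
    - [[0, 0, 0], 0, 0.1]
    - [[0, 0, -1], 0, 0.1]
    - [[0, 0, -1.5], 0, 0.1]
    - [[0, 0, -2], 0, 0.2]
    - [[0, 0, -2], 0, 1]
    - [[0, 0, -1.5], 0, 1]
    - [[0, 0, 0], 0, 1]

```text
clock: 14.57
eef_pos: [0.6178, -0.2027, 0.0951]
ee_rot: [2.12, 2.308, 0.005]
ft_force: [0.9, 0.2, 1.1]
width: 0.084
grip_force: 0.0
```

Run:
```python
from h import *
go(.4445,-.0203,107.2)
s=ctrl.camera("scene"); cv2.imwrite("pics/s4.png",cv2.resize(s["img"][180:230,180:260,::-1],None,fx=8,fy=8,interpolation=cv2.INTER_CUBIC))
```

```text
t 14.57 tcp [ 0.6178 -0.2027  0.0951] head 94.9 tilt [-0.003  0.007 -1.   ] w 0.084 turn -12.3 shift cm [ 22.55 -11.16  -0.18]
```

View pics/s4.png

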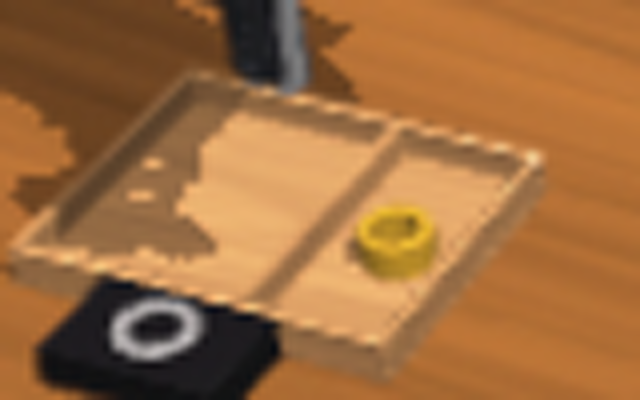

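The small ring lies flat in the narrow bay at (398,242). Next is the small square.

Emit:
drive_tool:
  steps:
    - [[0, 0, 0], -5, 1]
    - [[0, 0, 0], -5, 1]
    - [[2, -1.1, 0], 0, 1]
    - [[3.4, -1.9, 0], 0, 1]
    - [[3.4, -1.9, 0], 0, 1]
    - [[3.4, -1.9, 0], 0, 1]
    - [[3.4, -1.9, 0], 0, 1]
    - [[3.4, -1.9, 0], 0, 1]
    - [[2.1, -1.1, 1], 0, 1]
    - [[1, -0.3, 1], 0, 1]

```text
clock: 15.45
eef_pos: [0.4382, -0.0168, 0.0683]
ee_rot: [-1.912, -2.489, 0.002]
ft_force: [-0.1, -0.1, 0.2]
width: 0.0855
grip_force: 0.0
```

Emit:
drive_tool:
  steps:
    - [[0, 0, 1.5], 0, 1]
    - [[0, 0, 1.5], 0, 1]
    - [[0, 0, 0.8], 0, 1]
    - [[0, 0, 0], 0, 1]
    - [[0, 0, 0], 0, 1]
    - [[0, 0, 0], 0, 1]
    - [[0, 0, 0], 0, 1]
    - [[0, 0, 0], 0, 1]
    - [[0, 0, 0], 0, 1]
    - [[0, 0, 0], 0, 1]

```text
clock: 16.28
eef_pos: [0.4424, -0.0188, 0.0323]
ee_rot: [1.915, 2.489, 0.001]
ft_force: [-0.0, -0.2, -0.7]
width: 0.0854
grip_force: 0.0
```

Run:
```python
from h import *
go(.4445,-.0203,None,.0045)
```

```text
t 16.28 tcp [ 0.4424 -0.0188  0.0323] head 104.8 tilt [-0.     0.001 -1.   ] w 0.0854 turn 0 shift cm [-0.19  0.16  2.78]
```

Emit:
drive_tool:
  steps:
    - [[-0.2, 0.2, 0.7], 0, 1]
    - [[0, 0, 0.8], 0, 1]
    - [[0, 0, 0.8], 0, 1]
    - [[0, 0, 0.45], 0, 1]
    - [[0, 0, 0], 0, 1]
    - [[0, 0, 0], 0, -1]
    - [[0, 0, 0], 0, -1]
    - [[0, 0, 0], 0, -1]
    - [[0, 0, 0], 0, -1]
    - [[0, 0, 0], 0, -1]

```text
clock: 17.12
eef_pos: [0.4448, -0.0202, 0.0046]
ee_rot: [1.915, 2.489, 0.001]
ft_force: [1.3, 0.4, 0.5]
width: 0.0254
grip_force: 0.1
```

Emit:
drive_tool:
  steps:
    - [[0, 0, 0], 0, -1]
    - [[0, 0, 0], 0, -1]
    - [[0, 0, 0], 0, -1]
    - [[0, 0, -0.5], 0, -1]
    - [[0, 0, -1], 0, -1]
    - [[0, 0, -1.5], 0, -1]
    - [[0, 0, -1.5], 0, -1]
    - [[0, 0, -1], 0, -1]
    - [[0, 0, 0], 0, -1]
    - [[0, 0, 0], 0, -1]

```text
clock: 17.95
eef_pos: [0.445, -0.0202, 0.06]
ee_rot: [1.915, 2.489, 0.002]
ft_force: [0.2, 0.2, -0.1]
width: 0.023
grip_force: 58.9
```

Run:
```python
from h import *
c=np.array([.6078,.2582]); a=np.radians(5); M=np.array([[np.cos(a),-np.sin(a)],[np.sin(a),np.cos(a)]])
for q in((0,-.042),(0,.026)): print(c+M@q)
p=c+M@(0,-.042); go(*p,95)
```

```text
[0.61146054 0.21635982]
[0.60553395 0.28410106]
t 17.95 tcp [ 0.445  -0.0202  0.06  ] head 104.9 tilt [-0.001  0.002 -1.   ] w 0.023 turn 9.9 shift cm [22.11 18.64  0.03]
```

Emit:
drive_tool:
  steps:
    - [[0, 0, 0], 5, -1]
    - [[0, 0, 0], 5, -1]
    - [[1.6, 1.3, 0], 0, -1]
    - [[2.9, 2.5, 0], 0, -1]
    - [[2.9, 2.5, 0], 0, -1]
    - [[2.9, 2.5, 0], 0, -1]
    - [[2.9, 2.5, 0], 0, -1]
    - [[2.9, 2.5, 0], 0, -1]
    - [[2.9, 2.5, 0], 0, -1]
    - [[2, 1.5, 0], 0, -1]

```text
clock: 18.78
eef_pos: [0.6053, 0.2069, 0.0579]
ee_rot: [-2.124, -2.314, -0.0]
ft_force: [0.7, -0.2, 0.2]
width: 0.0231
grip_force: 59.0
```

Emit:
drive_tool:
  steps:
    - [[1, 0.4, 0], 0, -1]
    - [[0.1, 0, 0], 0, -1]
    - [[0, 0, 1], 0, -1]
    - [[0, 0, 1], 0, -1]
    - [[0, 0, 0.5], 0, -1]
    - [[0, 0, 0], 0, -1]
    - [[0, 0, 0], 0, -1]
    - [[0, 0, 0], 0, -1]
    - [[0, 0, 0], 0, -1]
    - [[0, 0, 0], 0, -1]

```text
clock: 19.62
eef_pos: [0.6076, 0.2154, 0.035]
ee_rot: [2.125, 2.313, 0.002]
ft_force: [-0.2, 0.6, -0.7]
width: 0.023
grip_force: 59.0
```

Run:
```python
from h import *
go(.6115,.2164,None,.009)
```

```text
t 19.62 tcp [0.6076 0.2154 0.035 ] head 94.8 tilt [ 0.     0.001 -1.   ] w 0.023 turn 0 shift cm [0.07 0.39 2.6 ]
```

Emit:
drive_tool:
  steps:
    - [[0.1, 0.4, 0.8], 0, -1]
    - [[0, 0, 0.7], 0, -1]
    - [[0, 0, 0.4], 0, -1]
    - [[0, 0, 0.4], 0, -1]
    - [[0, 0, 0.2], 0, -1]
    - [[0, 0, 0.1], 0, -1]
    - [[0, 0, 0], 0, -1]
    - [[0, 0, 0], 0, -1]
    - [[0, 0, 0], 0, -1]
    - [[0, 0, 0], 0, -1]

```text
clock: 20.45
eef_pos: [0.6105, 0.2167, 0.009]
ee_rot: [-2.125, -2.313, 0.002]
ft_force: [-3.4, -0.9, 6.8]
width: 0.0231
grip_force: 59.8
```

Emit:
drive_tool:
  steps:
    - [[0, 0, 0], 0, -0.6]
    - [[0, 0, 0], 0, -0.1]
    - [[0, 0, 0], 0, 0.1]
    - [[0, 0, 0], 0, 0.1]
    - [[0, 0, -1], 0, 0.1]
    - [[0, 0, -1.5], 0, 0.1]
    - [[0, 0, -2], 0, 0.2]
    - [[0, 0, -2], 0, 1]
    - [[0, 0, -1.5], 0, 1]
    - [[0, 0, 0], 0, 1]

```text
clock: 21.28
eef_pos: [0.6142, 0.2178, 0.0933]
ee_rot: [2.123, 2.311, 0.011]
ft_force: [0.5, 0.4, 1.1]
width: 0.0843
grip_force: 0.0
```

Run:
```python
from h import *
go(.4747,.1230,78.3)
```

```text
t 21.28 tcp [0.6142 0.2178 0.0933] head 94.9 tilt [ 0.002  0.008 -1.   ] w 0.0843 turn 16.6 shift cm [-12.11 -11.73  -0.13]
```

Emit:
drive_tool:
  steps:
    - [[0, 0, 0], 5.5, 1]
    - [[0, 0, 0], 5.5, 1]
    - [[0, 0, 0], 5.6, 1]
    - [[-2, -1.9, 0], 0, 1]
    - [[-2.7, -2.6, 0], 0, 1]
    - [[-2.7, -2.6, 0], 0, 1]
    - [[-2.6, -2.6, 0], 0, 1]
    - [[-1.6, -1.5, 1], 0, 1]
    - [[-0.5, -0.4, 1], 0, 1]
    - [[0, 0, 1], 0, 1]

```text
clock: 22.12
eef_pos: [0.4711, 0.1211, 0.0572]
ee_rot: [-2.438, -1.981, 0.001]
ft_force: [0.8, 0.5, 0.2]
width: 0.0853
grip_force: 0.0
```

Emit:
drive_tool:
  steps:
    - [[0, 0, 1.5], 0, 1]
    - [[0, 0, 1], 0, 1]
    - [[0, 0, 0.4], 0, 1]
    - [[0, 0, 0], 0, 1]
    - [[0, 0, 0], 0, 1]
    - [[0, 0, 0], 0, 1]
    - [[0, 0, 0], 0, 1]
    - [[0, 0, 0], 0, 1]
    - [[0, 0, 0], 0, 1]
    - [[0, 0, 0], 0, 1]

```text
clock: 22.95
eef_pos: [0.4731, 0.122, 0.0297]
ee_rot: [2.437, 1.982, 0.001]
ft_force: [-0.0, -0.1, -0.3]
width: 0.0853
grip_force: 0.0
```

Run:
```python
from h import *
go(.4747,.1230,78.3,.004)
```

```text
t 22.95 tcp [0.4731 0.122  0.0297] head 78.3 tilt [ 0.     0.001 -1.   ] w 0.0853 turn -0.0 shift cm [0.13 0.14 2.57]
```

Emit:
drive_tool:
  steps:
    - [[0.1, 0.1, 0.6], 0, 1]
    - [[0, 0, 0.8], 0, 1]
    - [[0, 0, 0.8], 0, 1]
    - [[0, 0, 0.5], 0, 1]
    - [[0, 0, 0], 0, 1]
    - [[0, 0, 0], 0, -1]
    - [[0, 0, 0], 0, -1]
    - [[0, 0, 0], 0, -1]
    - [[0, 0, 0], 0, -1]
    - [[0, 0, 0], 0, -1]

```text
clock: 23.78
eef_pos: [0.4749, 0.1229, 0.0031]
ee_rot: [2.436, 1.982, 0.002]
ft_force: [0.1, 0.1, 3.1]
width: 0.04
grip_force: 61.4
```

Emit:
drive_tool:
  steps:
    - [[0, 0, 0], 0, -1]
    - [[0, 0, 0], 0, -1]
    - [[0, 0, 0], 0, -1]
    - [[0, 0, -0.5], 0, -1]
    - [[0, 0, -1], 0, -1]
    - [[0, 0, -1.5], 0, -1]
    - [[0, 0, -1.5], 0, -1]
    - [[0, 0, -1], 0, -1]
    - [[0, 0, 0], 0, -1]
    - [[0, 0, 0], 0, -1]

```text
clock: 24.62
eef_pos: [0.4744, 0.1228, 0.0579]
ee_rot: [2.436, 1.982, 0.002]
ft_force: [-0.0, 0.1, -2.2]
width: 0.0404
grip_force: 60.9
```

Run:
```python
from h import *
go(.6055,.2841,95)
```

```text
t 24.62 tcp [0.4744 0.1228 0.0579] head 78.3 tilt [ 0.001  0.001 -1.   ] w 0.0404 turn -16.7 shift cm [14.92 14.47  0.02]
```

Emit:
drive_tool:
  steps:
    - [[0, 0, 0], -5.5, -1]
    - [[0, 0, 0], -5.6, -1]
    - [[0, 0, 0], -5.6, -1]
    - [[1.5, 1.4, 0], 0, -1]
    - [[2.5, 2.4, 0], 0, -1]
    - [[2.5, 2.5, 0], 0, -1]
    - [[2.5, 2.5, 0], 0, -1]
    - [[2.5, 2.5, 0], 0, -1]
    - [[2, 2, 0], 0, -1]
    - [[1.2, 1, 0], 0, -1]

```text
clock: 25.45
eef_pos: [0.6053, 0.2839, 0.0559]
ee_rot: [-2.122, -2.316, -0.001]
ft_force: [0.0, 0.3, -1.5]
width: 0.0401
grip_force: 61.0
```

Emit:
drive_tool:
  steps:
    - [[0.2, 0.2, 0], 0, -1]
    - [[0, 0, 0], 0, -1]
    - [[0, 0, 1], 0, -1]
    - [[0, 0, 1], 0, -1]
    - [[0, 0, 0.3], 0, -1]
    - [[0, 0, 0], 0, -1]
    - [[0, 0, 0], 0, -1]
    - [[0, 0, 0], 0, -1]
    - [[0, 0, 0], 0, -1]
    - [[0, 0, 0], 0, -1]

```text
clock: 26.28
eef_pos: [0.606, 0.2838, 0.035]
ee_rot: [2.123, 2.315, 0.002]
ft_force: [-0.1, -0.1, -1.4]
width: 0.0404
grip_force: 61.0
```

Run:
```python
from h import *
go(.6055,.2841,None,.0075)
s=ctrl.camera("scene"); cv2.imwrite("pics/s5.png",cv2.resize(s["img"][200:300,340:460,::-1],None,fx=6,fy=6,interpolation=cv2.INTER_CUBIC))
```

```text
t 26.28 tcp [0.606  0.2838 0.035 ] head 94.9 tilt [ 0.     0.001 -1.   ] w 0.0404 turn 0 shift cm [ 0.04 -0.05  2.75]
```

View pics/s5.png

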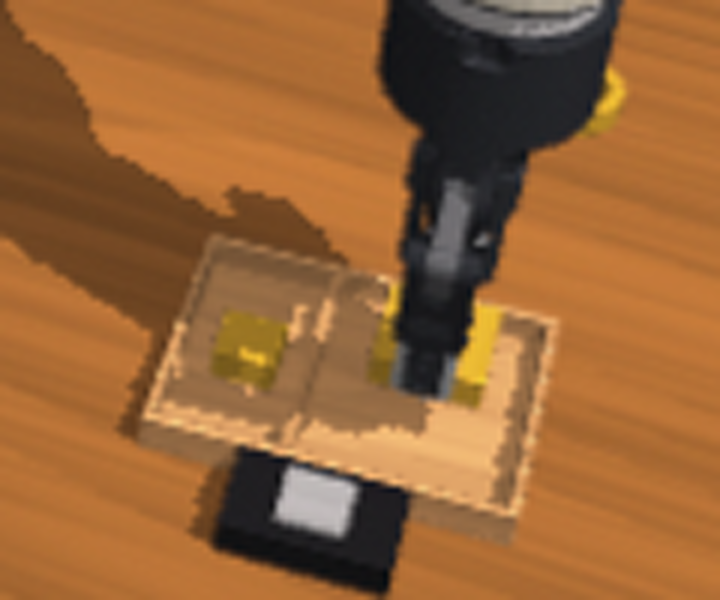

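The small square lies flat in the narrow bay at (250,350). The large one hangs level over the wide bay at (440,345).

Emit:
drive_tool:
  steps:
    - [[0, 0, 0.8], 0, -1]
    - [[0, 0, 0.8], 0, -1]
    - [[0, 0, 0.5], 0, -1]
    - [[0, 0, 0.4], 0, -1]
    - [[0, 0, 0.2], 0, -1]
    - [[0, 0, 0], 0, -1]
    - [[0, 0, 0], 0, -1]
    - [[0, 0, 0], 0, -1]
    - [[0, 0, 0], 0, -1]
    - [[0, 0, 0], 0, -1]

```text
clock: 27.17
eef_pos: [0.6055, 0.2837, 0.0071]
ee_rot: [-2.123, -2.315, 0.0]
ft_force: [-0.7, 0.1, -0.9]
width: 0.0403
grip_force: 61.3
```

Emit:
drive_tool:
  steps:
    - [[0, 0, 0], 0, 0]
    - [[0, 0, 0], 0, 0.2]
    - [[0, 0, 0], 0, 0.3]
    - [[0, 0, 0], 0, 0.3]
    - [[0, 0, -1], 0, 0.3]
    - [[0, 0, -1.5], 0, 0.3]
    - [[0, 0, -2], 0, 0.4]
    - [[0, 0, -2], 0, 1]
    - [[0, 0, -1.5], 0, 1]
    - [[0, 0, 0], 0, 1]

```text
clock: 28.0
eef_pos: [0.6092, 0.2853, 0.0939]
ee_rot: [2.121, 2.312, 0.014]
ft_force: [0.3, 0.5, 1.3]
width: 0.0857
grip_force: 0.0
```

Run:
```python
from h import *
go(.3945,.2962)
t=ctrl.camera("top"); report(t,blobs(t,(17,150,100),(32,255,255),(205,225,260,260),10),.012)
```

```text
t 28.0 tcp [0.6092 0.2853 0.0939] head 95.0 tilt [ 0.003  0.009 -1.   ] w 0.0857 turn 0 shift cm [  2.94 -21.3   -0.19]
```

Emit:
drive_tool:
  steps:
    - [[0.2, -1.5, 0], 0, 1]
    - [[0.4, -3, 0], 0, 1]
    - [[0.5, -3.5, 0], 0, 1]
    - [[0.5, -3.5, 0], 0, 1]
    - [[0.5, -3.5, 0], 0, 1]
    - [[0.4, -3, 0], 0, 1]
    - [[0.3, -2, 1], 0, 1]
    - [[0.1, -1, 1], 0, 1]
    - [[0, 0, 1], 0, 1]
    - [[0, 0, 1], 0, 1]

```text
clock: 28.88
eef_pos: [0.3939, 0.2944, 0.0462]
ee_rot: [2.122, 2.316, 0.0]
ft_force: [0.9, -0.2, -0.3]
width: 0.0853
grip_force: 0.0
```

Emit:
drive_tool:
  steps:
    - [[0, 0, 1], 0, 1]
    - [[0, 0, 0.8], 0, 1]
    - [[0, 0, 0], 0, 1]
    - [[0, 0, 0], 0, 1]
    - [[0, 0, 0], 0, 1]
    - [[0, 0, 0], 0, 1]
    - [[0, 0, 0], 0, 1]
    - [[0, 0, 0], 0, 1]
    - [[0, 0, 0], 0, 1]
    - [[0, 0, 0], 0, 1]

```text
clock: 29.72
eef_pos: [0.394, 0.2946, 0.0296]
ee_rot: [2.123, 2.315, 0.001]
ft_force: [-0.1, -0.3, 0.1]
width: 0.0855
grip_force: 0.0
```

Run:
```python
from h import *
go(.3945,.2962,None,.003)
```

```text
t 29.72 tcp [0.394  0.2946 0.0296] head 95.0 tilt [ 0.     0.001 -1.   ] w 0.0855 turn 0 shift cm [0.15 0.06 2.66]
```

Emit:
drive_tool:
  steps:
    - [[0.15, 0.05, 0.7], 0, 1]
    - [[0, 0, 0.8], 0, 1]
    - [[0, 0, 0.8], 0, 1]
    - [[0, 0, 0.4], 0, 1]
    - [[0, 0, 0], 0, 1]
    - [[0, 0, 0], 0, -1]
    - [[0, 0, 0], 0, -1]
    - [[0, 0, 0], 0, -1]
    - [[0, 0, 0], 0, -1]
    - [[0, 0, 0], 0, -1]

```text
clock: 30.55
eef_pos: [0.3948, 0.2964, 0.0033]
ee_rot: [2.123, 2.315, 0.002]
ft_force: [-0.4, -0.9, 4.5]
width: 0.0396
grip_force: 59.7
```

Emit:
drive_tool:
  steps:
    - [[0, 0, 0], 0, -1]
    - [[0, 0, 0], 0, -1]
    - [[0, 0, 0], 0, -1]
    - [[0, 0, -0.5], 0, -1]
    - [[0, 0, -1], 0, -1]
    - [[0, 0, -1.5], 0, -1]
    - [[0, 0, -1.5], 0, -1]
    - [[0, 0, -1], 0, -1]
    - [[0, 0, 0], 0, -1]
    - [[0, 0, 0], 0, -1]

```text
clock: 31.38
eef_pos: [0.3949, 0.2964, 0.0582]
ee_rot: [2.123, 2.315, 0.003]
ft_force: [-0.6, 0.2, -1.6]
width: 0.0392
grip_force: 60.5
```

Run:
```python
from h import *
go(.6194,-.2699)
```

```text
t 31.38 tcp [0.3949 0.2964 0.0582] head 95.0 tilt [ 0.001  0.002 -1.   ] w 0.0392 turn 0 shift cm [-5.836e+01  1.748e+01 -3.000e-02]
```

Emit:
drive_tool:
  steps:
    - [[-1.5, 0.4, -0.5], 0, -1]
    - [[-3, 0.9, -0.5], 0, -1]
    - [[-3.4, 1, -0.5], 0, -1]
    - [[-3.4, 1, -0.5], 0, -1]
    - [[-3.4, 1, 0], 0, -1]
    - [[-3.4, 1, 0], 0, -1]
    - [[-3.4, 1, 0], 0, -1]
    - [[-3.4, 1, 0], 0, -1]
    - [[-3.4, 1, 0], 0, -1]
    - [[-3.4, 1, 0], 0, -1]

```text
clock: 32.22
eef_pos: [0.5136, -0.0135, 0.0761]
ee_rot: [-2.123, -2.314, 0.002]
ft_force: [0.6, -0.5, -1.8]
width: 0.0389
grip_force: 60.5
```

Emit:
drive_tool:
  steps:
    - [[-3.4, 1, 0], 0, -1]
    - [[-3.4, 1, 0], 0, -1]
    - [[-3.4, 1, 0], 0, -1]
    - [[-3.4, 1, 0], 0, -1]
    - [[-3.4, 1, 0], 0, -1]
    - [[-3.4, 1, 0], 0, -1]
    - [[-3, 1, 0], 0, -1]
    - [[-2, 0.7, 0], 0, -1]
    - [[-1, 0.5, 0], 0, -1]
    - [[-0.2, 0, 0], 0, -1]

```text
clock: 33.05
eef_pos: [0.6191, -0.2713, 0.076]
ee_rot: [-2.125, -2.313, 0.0]
ft_force: [-0.1, 0.4, -0.5]
width: 0.0391
grip_force: 60.5
```

Run:
```python
from h import *
go(.6194,-.2699,None,.035)
```

```text
t 33.05 tcp [ 0.6191 -0.2713  0.076 ] head 94.8 tilt [ 0.    -0.001 -1.   ] w 0.0391 turn 0 shift cm [0.13 0.04 4.1 ]
```

Emit:
drive_tool:
  steps:
    - [[0, 0, 1], 0, -1]
    - [[0, 0, 1.5], 0, -1]
    - [[0, 0, 1.2], 0, -1]
    - [[0, 0, 0.5], 0, -1]
    - [[0, 0, 0], 0, -1]
    - [[0, 0, 0], 0, -1]
    - [[0, 0, 0], 0, -1]
    - [[0, 0, 0], 0, -1]
    - [[0, 0, 0], 0, -1]
    - [[0, 0, 0], 0, -1]

```text
clock: 33.88
eef_pos: [0.6195, -0.27, 0.0362]
ee_rot: [2.122, 2.314, 0.001]
ft_force: [-0.0, 1.2, -1.1]
width: 0.0393
grip_force: 60.5
```

Run:
```python
from h import *
go(.6194,-.2699,None,.0075)
s=ctrl.camera("scene"); cv2.imwrite("pics/s6.png",cv2.resize(s["img"][160:240,150:260,::-1],None,fx=6,fy=6,interpolation=cv2.INTER_CUBIC))
```

```text
t 33.88 tcp [ 0.6195 -0.27    0.0362] head 95.0 tilt [-0.001  0.001 -1.   ] w 0.0393 turn 0 shift cm [ 0.01 -0.01  2.87]
```

View pics/s6.png

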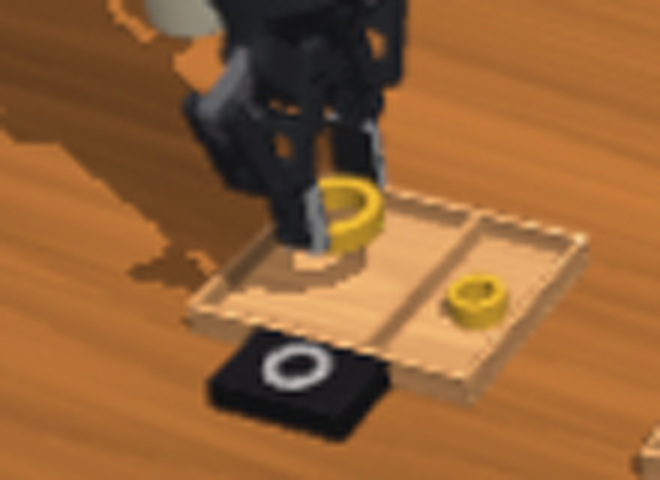

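The large ring hangs level over the wide bay at (345,215). The small ring is in place at (478,300). I'll lower and release.

Emit:
drive_tool:
  steps:
    - [[0, 0, 0.8], 0, -1]
    - [[0, 0, 0.8], 0, -1]
    - [[0, 0, 0.5], 0, -1]
    - [[0, 0, 0.4], 0, -1]
    - [[0, 0, 0.3], 0, -1]
    - [[0, 0, 0.05], 0, -1]
    - [[0, 0, 0], 0, -1]
    - [[0, 0, 0], 0, -1]
    - [[0, 0, 0], 0, -1]
    - [[0, 0, 0], 0, -1]

```text
clock: 34.77
eef_pos: [0.6186, -0.2696, 0.0073]
ee_rot: [-2.123, -2.315, 0.001]
ft_force: [-3.1, 1.6, 5.1]
width: 0.0391
grip_force: 61.1
```

Emit:
drive_tool:
  steps:
    - [[0, 0, 0], 0, 0]
    - [[0, 0, 0], 0, 0.2]
    - [[0, 0, 0], 0, 0.3]
    - [[0, 0, 0], 0, 0.3]
    - [[0, 0, -1], 0, 0.3]
    - [[0, 0, -1.5], 0, 0.3]
    - [[0, 0, -2], 0, 0.4]
    - [[0, 0, -3], 0, 0.4]
    - [[0, 0, -3], 0, 0.4]
    - [[0, 0, -3], 0, 0.4]

```text
clock: 35.6
eef_pos: [0.6191, -0.2698, 0.1448]
ee_rot: [2.122, 2.314, 0.001]
ft_force: [0.1, -0.7, 0.2]
width: 0.0599
grip_force: 0.0
```

Emit:
drive_tool:
  steps:
    - [[0, -3, 0], 0, 0.4]
    - [[0, -4, 0], 0, 0.4]
    - [[0, -4, 0], 0, 0.4]
    - [[0, -4, 0], 0, 0.4]
    - [[0, -2, 0], 0, 0.4]
    - [[0, 0, 0], 0, 0.4]
    - [[0, 0, 0], 0, 0.4]
    - [[0, 0, 0], 0, 0.4]
    - [[0, 0, 0], 0, 0.4]
    - [[0, 0, 0], 0, 0.4]

```text
clock: 36.43
eef_pos: [0.451, -0.2845, 0.1423]
ee_rot: [2.121, 2.316, 0.001]
ft_force: [0.7, 0.4, -1.3]
width: 0.0599
grip_force: 0.0
```

Run:
```python
from h import *
go(.5,0)
s=ctrl.camera("scene"); cv2.imwrite("pics/s7.png",cv2.resize(s["img"][130:310,160:440,::-1],None,fx=2.8,fy=2.8,interpolation=cv2.INTER_CUBIC))
report(s,blobs(s,*BR,(170,180,450,290),15),.015)
```

```text
t 36.43 tcp [ 0.451  -0.2845  0.1423] head 95.0 tilt [-0.001  0.001 -1.   ] w 0.0599 turn 0 shift cm [ 2.792e+01  7.370e+00 -1.000e-02]
px [410. 265.] cen mm [610.1 285.8] rect [610.4 285.7] [52.6 42.3] 4.3
px [381. 257.] cen mm [615.2 218.4] rect [615.6 218.3] [36.5 25.8] 5.3
px [292. 229.] cen mm [617.9 -12.6] rect [618.2 -12.9] [28.  84.1] 4.4
px [229. 210.] cen mm [ 620.  -197.1] rect [ 620.5 -197.2] [37.2 24. ] 35.0
px [207. 204.] cen mm [ 624.1 -264.1] rect [ 624.5 -264.1] [54.9 39.3] 37.6
```

View pics/s7.png

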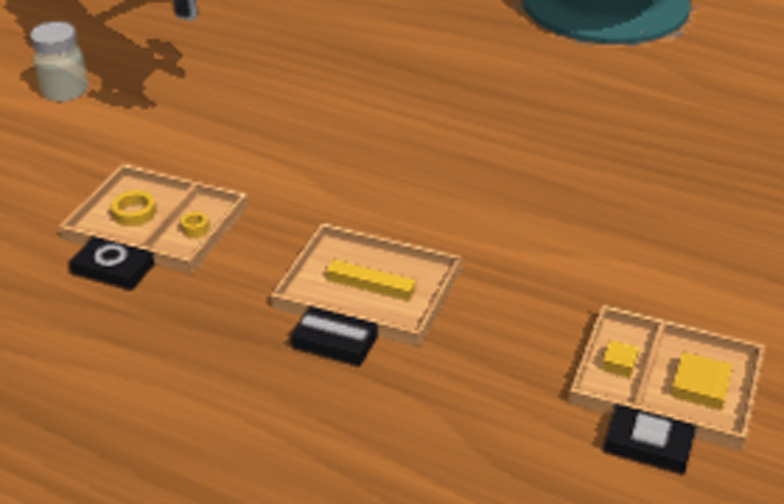

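All five pieces lie flat in their correct bays: rings at (133,207) and (195,223), bar at (370,278), squares at (620,357) and (702,378). The arm is clear of everything.

```bash
python3 -c "
from station import ctrl
print(ctrl.hand_in())"
```

```text
the job is handed in; nothing more can be done
None
```

All five brass pieces are in their trays and the job is handed in at about 36 s; the last picture shows each one lying flat in its correct bay, but hand-in returned no verdict.

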